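# Set the honing machine's speed knob to its index tab

## Task

Set the speed of the honing machine, the grey one with the leather wheel: turn the knob on its top until the knob's nose points at the raised metal tab on the dial, and let go. Leave the tab where it is, and leave the knob of the small lamp dimmer box as it is set.

Things in the scene. Friction and masses are not known exactly. Their poses are not given: they have to be found in the camera images.
- speed_knob_grip (a point): Grip point of the honing machine's black speed knob, on its vertical axis, 139 mm above the bench. Grip bar 54 long, 14 thick, 34 high, centred on the axis, top 10 mm above this point; under it a round skirt 58 wide, top 24 below this point; a nose sticks out under one bar end, to 38 mm from the axis; white line on that half of the bar. x runs along the bar, out through the nose, turning with it; z up.
- index_tab (a point): Top of the raised dark steel tab (12 mm long radially, 7 wide, 7 high) locked on the aluminium dial (104 mm diameter) around the speed knob; 47 mm out from the knob's axis, 29 mm below the grip point. x points straight out from the knob's axis through the tab. The thin black strokes outside the dial are only a scale. At the start it lies 0.5 to 1.45 rad clockwise of the nose, seen from above.
- speed_knob (a joint): Angle of the speed knob, rad: 0 at its anticlockwise stop, growing clockwise seen from above to 2.9; light friction (0.04 N m), stays where left. The machine is fixed: grey housing 135 x 180 mm, 100 high, black battery on its back, leather wheel of 120 mm diameter on one end (near face 126 mm from the knob's axis, top 128 mm above the bench).
- dimmer_knob_nose (a point): Tip of the nose of the other knob, to be left alone: a smaller knob of the same shape (skirt 44 mm wide, top 89 mm above the bench, nose tip 29 mm from its axis) on the lamp dimmer, a dark wooden box 100 x 100 x 40 mm fixed on the bench to the left or right of the machine.

How it is judged:
At the end, for the whole second after the job is handed in: The speed knob's nose points at the tab within 0.21 rad (12 degrees) and the knob is still (angle between the x axis of speed_knob_grip and the x axis of index_tab, either way round below 0.21 rad and velocity of joint speed_knob between -0.05 and 0.05 rad/s); the robot touches nothing.
It fails at once if the tab was shifted by more than 5 mm (distance of index_tab from where it was at the start of the episode above 0.005 m).
It fails at once if the dimmer's knob was turned (its nose moved by more than 5 mm) (distance of dimmer_knob_nose from where it was at the start of the episode above 0.005 m).
It also fails if it takes over 34 s, if anything falls off the work surface, if the arm or the gripper's body presses on something with over 40 N, if the wrist force passes 120 N, or if a joint passes its speed limit or range.

## Robot

A 6-joint arm with a two-finger parallel gripper is mounted at the origin on the work surface. World frame = base frame: x ahead of the robot, y to its left, z up, the work surface at z = 0. Lengths are in m, angles in rad, forces in N, time in s.
With the tool pointing down it reaches from about 0.375 to 0.9 m from the base axis. Payload 3.1 kg.
Tool frame: the origin (TCP) lies at the centre of the arm's flange, where the gripper is bolted on; the fingertips stand 182 mm ahead of it and the grasp point (between the pads) lies 164 mm ahead of it; z points along the fingers, y is the line along which they close (so a half turn about z gives the same grasp; the last joint's range is limited). The gripper opens to 87 mm and grips with 3 to 60 N. Pads are 19 mm wide; open, the fingers measure 117 mm over their backs; the gripper's body (75 mm by 190 mm) begins 51 mm behind the grasp point.
Start: joints at [-1.286, 0.527, 1.433, -0, 1.181, -0.178], TCP at [0.279, -0.559, 0.405] pointing down, gripper open.
Joint ranges: [-3.08, 3.08], [-0.75, 2.2], [0.22, 2.44], [-1.43, 4.57], [0, 2.65], [-2.85, 2.85]. Speed limits (rad/s): [2.79, 2.79, 3.14, 3.14, 3.14, 3.14].

## Interface

Orientations are given as a unit quaternion [x, y, z, w].
In Python, from rig import * gives the robot as it stands.
- The arm moves only by the tool move_arm, never from a script. Its argument "commands" is a list that holds one entry, the list of rows, each a list of 6 numbers: the shift along the tool's x, y, z in units of 40 mm (1.0 is 40 mm), then the turn, a rotation vector about the tool's x, y, z in rad. A call has 1 to 12 rows; each row is the pose to reach, as a shift and turn from the pose commanded when the call began, along the tool's axes at that moment; what a row does not reach only later rows make up. A row lasts 1/8 s, in which the tool goes at most 62.5 mm and 10.7 degrees, less where a joint would pass 70% of its speed; a pose out of reach is approached as far as the arm can. A call with a gripper value outside its range is refused whole. "claw" is the closure, from -1 (fully open) to 1 (shut), so that 0 is half open, set as the call begins (left out, the last holds). The fingers move at their own pace and stop on an object; "squeeze" is the grip in N (left out, the last holds). Time passes only in rows, so rows that repeat a pose let the fingers close. It gives the time, the measured TCP pose, the force, the opening and the grip force at its end, in the units of the state.
- get_obs(): the state, without advancing time (a new reading comes with each control period).
- camera(name): name is "scene" or "top" or "wrist"; returns a dict with "pixels" (400x640x3 uint8, blue, green, red), "range_z" (400x640 float32, m along the optical axis (not along the pixel's ray), 0 where there is no reading), "camera_matrix" (3x3 intrinsics, pixels), "extrinsics" (4x4, takes a point from world to camera coordinates). Camera axes: x right, y up, looking along -z (the intrinsics and any distortion apply to the point x, -y, -z); pixel columns grow to the right and rows downward; lengths in m; the calibration is good to about 2 mm. A picture is of the moment at which its call begins.
- hand_in(): hands the job in; it is judged then, once.
The state is a dict: "time": time; "q": joint angles; "joint_velocities": joint speeds; "joint_torque": joint torques, N m; "position": TCP position; "tool_rot": TCP orientation; "ft_force": force on the tool from outside, world axes, zero at the start; "moment": the same for the moment, N m; "grip_width": finger opening in m; "grip_force": force on a finger pad.
Only numpy, scipy, OpenCV 4.12 (cv2) and the standard library are available. Lean on these libraries where they do the work, as an engineer would, in place of code of your own. Each camera call takes 0.05 s, during which the arm holds its last target. There are 200 camera calls.

## Working session

There is one attempt and no reset: what is moved stays moved. The work goes in short steps, Python scripts to look and compute and a tool call to move; the robot and the scene stay as the last step left them, time stands still between calls to the robot, and variables do not carry over. Pictures are saved under pics/ and viewed, at most 10 in all, crops included, and the job is handed in when it is done.

Besides the shell and the picture viewer there is one more tool, called as a command line: name --argument value ..., lists and objects as JSON in quotes. move_arm: Moves the arm, as the interface text tells. Its arguments: {"type":"object","properties":{"commands":{"type":"array","items":{"type":"array","items":{"type":"array","items":{"type":"number"}}}},"claw":{"type":"number"},"squeeze":{"type":"number"}},"required":["commands"]}

```bash
mkdir -p pics; ls; cat > h.py <<'E'
from rig import *
import numpy as np, cv2
from scipy.spatial.transform import Rotation as R
def cloud(c):
    K=np.array(c["camera_matrix"]);E=np.array(c["extrinsics"]);z=c["range_z"]
    v,u=np.mgrid[0:400,0:640]
    X=(u-K[0,2])/K[0,0]*z;Y=(v-K[1,2])/K[1,1]*z
    P=np.stack([X,-Y,-z],-1)
    W=(P-E[:3,3])@E[:3,:3]
    W[z==0]=np.nan
    return W
E
python3 - <<'E'
from h import *
c=camera("top");cv2.imwrite("pics/top.png",c["pixels"]);np.savez("top.npz",W=cloud(c),p=c["pixels"])
o=get_obs();print(o["time"],o["position"],o["tool_rot"])
E
```

```text
pics
0.05 [ 0.27896024 -0.5589086   0.40379526] [ 9.73346555e-01  2.29336746e-01 -6.89421220e-05 -1.06625888e-03]
```

View pics/top.png

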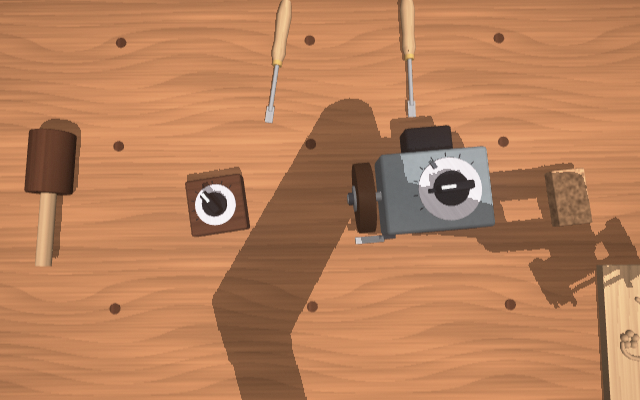

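The top view shows the machine with its dial at about (450,187) and the dimmer at (214,204). I'll enlarge the dial and measure it.

```bash
python3 - <<'E'
from h import *
d=np.load("top.npz");W=d["W"];p=d["p"]
cv2.imwrite("pics/c1.png",cv2.resize(p[140:235,395:505],None,fx=6,fy=6,interpolation=cv2.INTER_CUBIC))
s=W[140:235,395:505]
m=(s[...,2]>0.138)&(s[...,2]<0.16)
q=s[m];xy=q[:,:2]
r=cv2.minAreaRect((xy*1000).astype(np.float32));print(len(q),np.median(q,0),r)
c=np.array(r[0])/1000
rr=np.hypot(*(s[...,:2]-c).transpose(2,0,1))
# heights
for lo,hi in((.095,.102),(.102,.106),(.106,.113),(.113,.118)):
    k=(s[...,2]>lo)&(s[...,2]<hi)&(rr<.056); print(lo,k.sum(),np.nanmedian(s[k],0) if k.any() else 0)
k=(s[...,2]>.1065)&(rr>.036)&(rr<.056)
for v,u in np.argwhere(k): print(u+395,v+140,s[v,u].round(4),round(np.degrees(np.arctan2(*(s[v,u,:2]-c)[::-1])),1),p[v+140,u+395])
E
```

```text
327 [ 0.56149221 -0.22846124  0.14903702] ((562.0285034179688, -230.15216064453125), (14.019465446472168, 53.655765533447266), 7.091056823730469)
0.095 720 [ 0.55794999 -0.21795028  0.10089431]
0.102 1707 [ 0.55723379 -0.22850475  0.1036092 ]
0.106 143 [ 0.5606884  -0.20931563  0.10953945]
0.113 615 [ 0.55528965 -0.22893682  0.11543501]
432 162 [ 0.6056 -0.2012  0.1101] 33.6 [99 96 97]
433 162 [ 0.6056 -0.2028  0.1103] 32.1 [111 106 107]
434 162 [ 0.6055 -0.2044  0.1107] 30.7 [156 151 156]
431 163 [ 0.6041 -0.1997  0.1096] 35.9 [114 109 110]
432 163 [ 0.6041 -0.2014  0.1093] 34.4 [113 108 109]
433 163 [ 0.6038 -0.2026  0.111 ] 33.4 [110 106 107]
434 163 [ 0.6042 -0.2049  0.1084] 30.9 [112 107 109]
430 164 [ 0.6027 -0.1984  0.1078] 38.0 [103 101 106]
431 164 [ 0.6021 -0.1991  0.1119] 37.8 [96 94 95]
432 164 [ 0.6021 -0.2009  0.1113] 36.1 [115 111 111]
433 164 [ 0.6022 -0.2027  0.1104] 34.3 [113 107 109]
434 164 [ 0.6021 -0.2042  0.111 ] 32.9 [110 105 107]
435 164 [ 0.602  -0.2057  0.1117] 31.5 [108 105 105]
431 165 [ 0.6009 -0.1998  0.1087] 38.0 [78 78 83]
432 165 [ 0.601  -0.2016  0.
[... 1647 characters left out ...]
429 192 [ 0.5558 -0.1936  0.1158] 99.7 [48 48 53]
430 192 [ 0.5555 -0.1946  0.1184] 100.4 [52 52 56]
429 193 [ 0.5544 -0.1942  0.1129] 102.0 [112 111 117]
421 199 [ 0.5453 -0.1823  0.1065] 109.3 [156 154 160]
425 203 [ 0.5387 -0.1886  0.1065] 119.4 [162 158 166]
468 203 [ 0.5379 -0.2588  0.1065] -130.1 [163 161 169]
464 207 [ 0.5313 -0.2517  0.1075] -144.9 [159 158 166]
473 209 [ 0.528  -0.2665  0.1067] -133.1 [164 160 169]
461 211 [ 0.5249 -0.2467  0.1071] -155.9 [160 158 167]
467 213 [ 0.5215 -0.2565  0.1068] -147.0 [161 158 167]
444 214 [ 0.5203 -0.2187  0.1081] 164.6 [160 157 165]
448 214 [ 0.5202 -0.2254  0.1071] 173.5 [159 157 165]
451 215 [ 0.5186 -0.2303  0.1067] -179.7 [163 159 168]
```

View pics/c1.png

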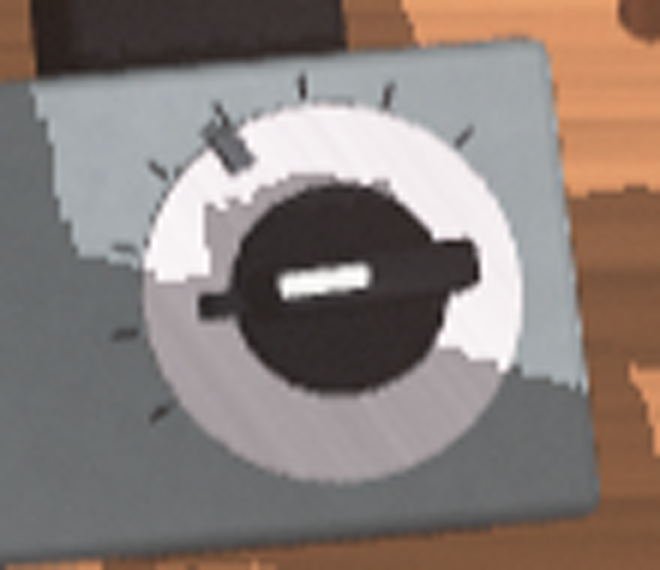

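Measured results:
- **Axis:** (0.562, -0.230), with the bar top at 0.149 as expected.
- **Nose:** yaw about 97°.
- **Tab:** yaw about 35°, radius 46 mm, z 0.110.

The knob therefore needs a clockwise turn of about 62° (1.08 rad), which is inside the stated range. First I'll move above the knob with the closing axis across the bar.

move_arm --commands '[[[1.2, -0.5, 0, 0, 0, -0.15], [2.5, -1.05, 0, 0, 0, -0.3], [3.7, -1.55, 0, 0, 0, -0.46], [5.0, -2.1, 0, 0, 0, -0.62], [6.2, -2.6, 0, 0, 0, -0.77], [7.5, -3.15, 0, 0, 0, -0.92], [8.7, -3.65, 0, 0, 0, -1.08], [10.0, -4.2, 0, 0, 0, -1.23], [10.0, -4.2, 0, 0, 0, -1.23], [10.0, -4.2, 0, 0, 0, -1.23], [10.0, -4.2, 0, 0, 0, -1.23]]]' --claw -1

```text
time: 1.42
position: [0.5612, -0.2314, 0.4045]
tool_rot: [0.663, 0.748, -0.0, -0.0]
ft_force: [0.1, -0.5, -0.8]
grip_width: 0.0871
grip_force: 0.0
```

```bash
python3 - <<'E'
from h import *
c=camera("wrist");cv2.imwrite("pics/w1.png",c["pixels"]);W=cloud(c)
o=get_obs();M=R.from_quat(o["tool_rot"]).as_matrix();p=np.array(o["position"]);print(o["time"],p,np.degrees(np.arctan2(M[1,0],M[0,0])),M[:,2],o["grip_width"])
near=np.hypot(W[...,0]-.562,W[...,1]+.23)
q=W[(W[...,2]>.143)&(W[...,2]<.155)&(near<.04)]
r=cv2.minAreaRect((q[:,:2]*1000).astype(np.float32));print(len(q),np.median(q[:,2]),r)
cc=np.array(r[0])/1000
t=W[(W[...,2]>.1075)&(W[...,2]<.1125)&(near>.041)&(near<.054)];t=t[np.hypot(t[:,0]-.600,t[:,1]+.2035)<.012];print(len(t),t.mean(0) if len(t) else 0)
n=W[(W[...,2]>.108)&(W[...,2]<.125)&(near>.0315)&(near<.04)];print(len(n),np.median(n,0) if len(n) else 0)
for x in (t,n):
    if len(x): d=x.mean(0)[:2]-cc;print(np.hypot(*d),np.degrees(np.arctan2(d[1],d[0])))
E
```

```text
1.475 [ 0.56117492 -0.23155018  0.40457618] 96.85241330960856 [-6.15391658e-04  9.56130532e-05 -9.99999806e-01] 0.08709783536021808
1250 0.14857938351009237 ((562.0922241210938, -230.00086975097656), (13.53412914276123, 53.21672821044922), 6.577779769897461)
116 [ 0.60047089 -0.2034042   0.10966396]
72 [ 0.55762616 -0.19526095  0.11643563]
0.04669373140038332 34.72221952887919
0.03495867334636987 97.40075124203382
```

View pics/w1.png

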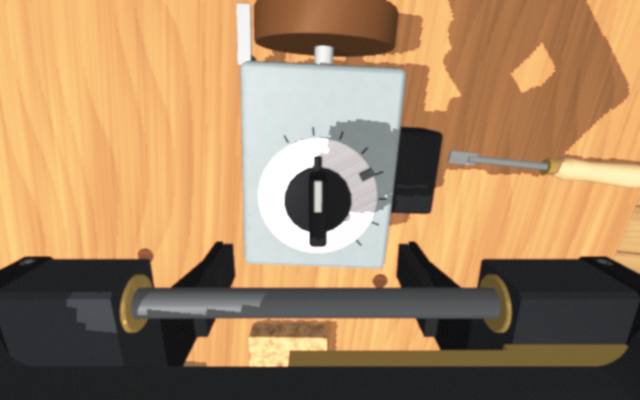

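The wrist view shows the nose at (318,160), the tab at (368,174) and the fingers straddling the bar. The bar yaw of 96.6° and tab yaw of 34.7° agree with the top view, so I'll descend and close gently.

move_arm --commands '[[[0.03, 0.02, 0.4, 0, 0, 0], [0.04, 0.03, 1.0, 0, 0, 0], [0.04, 0.03, 1.6, 0, 0, 0], [0.04, 0.03, 2.1, 0, 0, 0], [0.04, 0.03, 2.4, 0, 0, 0], [0.04, 0.03, 2.52, 0, 0, 0], [0.04, 0.03, 2.52, 0, 0, 0], [0.04, 0.03, 2.52, 0, 0, 0]]]'

```text
time: 2.48
position: [0.5632, -0.2287, 0.3047]
tool_rot: [0.663, 0.749, 0.0, 0.001]
ft_force: [0.3, -0.2, 0.3]
grip_width: 0.0872
grip_force: 0.0
```

move_arm --commands '[[[0, 0, 0, 0, 0, 0], [0, 0, 0, 0, 0, 0], [0, 0, 0, 0, 0, 0], [0, 0, 0, 0, 0, 0], [0, 0, 0, 0, 0, 0], [0, 0, 0, 0, 0, 0], [0, 0, 0, 0, 0, 0], [0, 0, 0, 0, 0, 0]]]' --claw 1 --squeeze 12

```text
time: 3.48
position: [0.563, -0.2286, 0.3039]
tool_rot: [0.663, 0.749, -0.0, -0.0]
ft_force: [-0.6, -0.4, 0.6]
grip_width: 0.0148
grip_force: 2.2
```

Gripped, 14.8 mm opening. Now the clockwise turn of 62°, which is positive about tool z.

move_arm --commands '[[[0, 0, 0, 0, 0, 0.04], [-0.02, 0, 0, 0, 0, 0.14], [-0.03, 0, 0, 0, 0, 0.25], [-0.03, 0, 0, 0, 0, 0.36], [-0.03, 0, 0, 0, 0, 0.48], [-0.03, 0, 0, 0, 0, 0.6], [-0.03, 0, 0, 0, 0, 0.72], [-0.03, 0, 0, 0, 0, 0.84], [-0.03, 0, 0, 0, 0, 0.95], [-0.03, 0, 0, 0, 0, 1.04], [-0.03, 0, 0, 0, 0, 1.08], [-0.03, 0, 0, 0, 0, 1.08]]]'

```text
time: 4.97
position: [0.5638, -0.2296, 0.304]
tool_rot: [0.953, 0.302, 0.001, 0.0]
ft_force: [3.6, 2.4, -2.8]
grip_width: 0.0136
grip_force: 12.0
```

move_arm --commands '[[[0, 0, 0, 0, 0, 0], [0, 0, 0, 0, 0, 0], [0, 0, 0, 0, 0, 0]]]'

```text
time: 5.35
position: [0.5637, -0.2296, 0.304]
tool_rot: [0.953, 0.302, 0.001, 0.0]
ft_force: [4.6, 2.4, -3.0]
grip_width: 0.0136
grip_force: 12.0
```

move_arm --commands '[[[0, 0, 0, 0, 0, 0], [0, 0, 0, 0, 0, 0], [0, 0, 0, 0, 0, 0], [0, 0, 0, 0, 0, 0], [0, 0, 0, 0, 0, 0], [0, 0, 0, 0, 0, 0], [0, 0, 0, 0, 0, 0], [0, 0, 0, 0, 0, 0]]]' --claw -1

```text
time: 6.35
position: [0.5631, -0.2298, 0.304]
tool_rot: [0.953, 0.302, -0.0, 0.0]
ft_force: [0.1, 0.0, 0.1]
grip_width: 0.0832
grip_force: 0.0
```

move_arm --commands '[[[0, 0, -0.3, 0, 0, 0], [0, 0, -0.9, 0, 0, 0], [0, 0, -1.6, 0, 0, 0], [0, 0, -2.2, 0, 0, 0], [0, 0, -2.5, 0, 0, 0], [0, 0, -2.5, 0, 0, 0], [0, 0, -2.5, 0, 0, 0]]]'

```text
time: 7.22
position: [0.5628, -0.2296, 0.403]
tool_rot: [0.953, 0.302, -0.001, -0.001]
ft_force: [-0.3, 0.3, -0.2]
grip_width: 0.0874
grip_force: 0.0
```

```bash
python3 - <<'E'
from h import *
c=camera("wrist");cv2.imwrite("pics/w2.png",c["pixels"]);W=cloud(c)
o=get_obs();M=R.from_quat(o["tool_rot"]).as_matrix();print(o["time"],o["position"],np.degrees(np.arctan2(M[1,0],M[0,0])),o["grip_width"])
near=np.hypot(W[...,0]-.562,W[...,1]+.23)
q=W[(W[...,2]>.143)&(W[...,2]<.155)&(near<.04)]
r=cv2.minAreaRect((q[:,:2]*1000).astype(np.float32));print(len(q),r)
d=np.linalg.svd(q[:,:2]-q[:,:2].mean(0),full_matrices=False)[2][0];print("bar",np.degrees(np.arctan2(d[1],d[0])))
t=W[(W[...,2]>.1075)&(W[...,2]<.1125)&(near>.041)&(near<.054)];t=t[np.hypot(t[:,0]-.600,t[:,1]+.2035)<.012];m=t.mean(0)
print(len(t),m,np.degrees(np.arctan2(m[1]+.23,m[0]-.562)))
E
```

```text
7.275 [ 0.56277509 -0.22959229  0.40279643] 35.109898219665496 0.08718161965131264
1288 ((562.318359375, -230.28366088867188), (52.99604415893555, 13.849096298217773), 35.4727668762207)
bar -144.71408627128474
115 [ 0.60079747 -0.2038044   0.10973797] 34.026764390400835
```

View pics/w2.png

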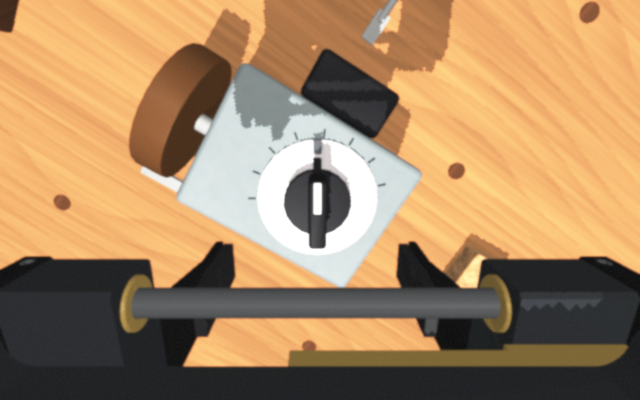

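The nose at (318,162) now points straight at the tab at (318,145). The bar is at 35.3° and the tab at 34–35°. The tab hasn't moved, and the gripper is clear.

```bash
python3 -c "
from rig import *
print(hand_in())"
```

```text
the job is handed in; nothing more can be done
None
```

The speed knob's nose points at the tab to within about 1°, the tab hasn't moved, the dimmer knob was left alone, and the job was handed in with the gripper clear at about 7 s; the hand-in call returned no verdict.

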